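# Move the lift-off splash guard to the loaded tube stand

## Robot

A 6-joint arm with a two-finger parallel gripper is mounted at the origin on a cart in front of the work surface, level with it; the furniture and walls round the work are solid. World frame = base frame: x ahead of the robot, y to its left, z up, the work surface at z = 0. Lengths are in m, angles in rad, forces in N, time in s.
With the tool pointing down it reaches from about 0.325 to 0.775 m from the base axis. Payload 5.5 kg.
Tool frame: the origin (TCP) lies between the finger pads; the fingertips stand 8 mm ahead of it and the grasp point (between the pads) lies 11 mm behind it (tcp_to_tips is the distance from the TCP to the fingertips, in m); z points along the fingers, y is the line along which they close (so a half turn about z gives the same grasp; the last joint's range is limited). The gripper opens to 88 mm and grips with 3 to 60 N. Pads are 20 mm wide; open, the fingers measure 115 mm over their backs; the gripper's body (75 mm by 178 mm) begins 61 mm behind the grasp point.
Start: joints at [1.105, 0.091, 1.231, -0, 1.82, -0.057], TCP at [0.239, 0.551, 0.231] pointing down, gripper open.
Joint ranges: [-2.87, 2.87], [-0.86, 2.18], [0.17, 2.46], [-1.51, 4.65], [0.06, 2.69], [-2.65, 2.65]. Speed limits (rad/s): [2.57, 2.57, 3.01, 3.14, 3.14, 3.14].

## Interface

Orientations are given as a unit quaternion [w, x, y, z].
In Python, from bench import * gives the robot as it stands. Calls block until the motion is done:
- move_to(position, orientation): joint-space move of the TCP to a pose.
- move_l(position, speed=0.15, orientation=None): straight line of the TCP; orientation=None keeps the orientation; speed is the mean speed in m/s.
- movej(angles): joint-space move.
- gripper_open() and close(): open the fingers fully, or close them until they stop; the grip force is fixed at half the most.
- hold(seconds).
- inverse_kinematics(position, orientation): joint angles nearest the present ones, or None.
- state(): the state.
- get_image(name): name is "scene" or "top" or "wrist"; returns a dict with "frame" (400x640x3 uint8, blue, green, red), "depth" (400x640 float32, m along the optical axis (not along the pixel's ray), 0 where there is no reading), "camera_matrix" (3x3 intrinsics, pixels), "view" (4x4, takes a point from world to camera coordinates). Camera axes: x right, y up, looking along -z (the intrinsics and any distortion apply to the point x, -y, -z); pixel columns grow to the right and rows downward; lengths in m; the calibration is good to about 2 mm. A picture is of the moment at which its call begins.
A pose or a line that the arm cannot do raises IKError and nothing moves.
- job_done(): hands the job in; it is judged then, once.
The state is a dict: "time": time; "joint_pos": joint angles; "dq": joint speeds; "joint_torque": joint torques, N m; "ee_pos": TCP position; "ee_rot": TCP orientation; "ft_force": force on the tool from outside, world axes, zero at the start; "moment": the same for the moment, N m; "finger_gap": finger opening in m; "finger_force": force on a finger pad.
Only numpy, scipy, OpenCV 4.12 (cv2) and the standard library are available. Lean on these libraries where they do the work, as an engineer would, in place of code of your own. Each camera call takes 0.05 s, during which the arm holds its last target. There are 200 camera calls.

## Task

One tube stand holds three tubes but has no splash guard; the empty stand has one. Draw back the guard's sprung hinge pin by squeezing its two tabs together, lift the guard off the empty stand, and drop it gently, without forcing, into the saddles of the stand with the tubes, until it is fully down at both ends, the pin has sprung out into its hole and the guard hangs plumb. Leave the tubes in their places and do not disturb the things around.

Things in the scene. Friction and masses are not known exactly. Their poses are not given: they have to be found in the camera images.
- guard_grip (a point): Grip point of the splash guard: 34 mm above its hinge line, midway between the outer faces of its two tabs when they are squeezed together (44 mm apart then, 56 mm before). Squeezed with the fingers centred here, the guard is hardly pushed sideways. Axes as guard_hinge.
- guard_hinge (a point): Middle of the guard's aluminium barrel (14 mm thick, 140 mm long) on the hinge line. y runs along the barrel toward the fixed tab, z up the hanging guard. Below it hangs a clear panel in a thin aluminium frame, 8 mm thick, 108 mm wide, its lower edge 109 mm below the line. The guard weighs about 0.25 kg.
- tab_fixed (a point): Middle of the outer face of the guard's fixed tab, 22 mm to the +y side of guard_grip. Both tabs are upright plates, 24 mm broad (x), 6 mm thick (y), rising to 47 mm above the hinge line.
- tab_moving (a point): Middle of the outer face of the tab that carries the sprung pin, on the -y side of guard_grip: 34 mm from it with the pin out, 22 mm with the pin drawn back.
- pin_tip (a point): Rounded outer tip of the sprung pin (8 mm thick, on the hinge line): 80 mm to the -y side of guard_hinge with the pin out, so that it stands 10 mm out of the barrel's end; 68 mm when fully drawn back, inside the barrel.
- guard_pin (a joint): How far the sprung pin is drawn back (m): 0 fully out, 0.012 at its stop. A spring pushes it out with 5 N at 0 and 10 N at 0.012. Above 0.010 the guard lifts freely out of, or drops between, the end plates.
- stand_a: The empty tube stand, where the guard hangs at the start; fixed. Origin on the worktop below the middle of its hinge line; x points to its tube rack (away from the robot), y along the hinge line, z up. White base 130 x 200 x 12 mm (x -20 to 110 mm); two aluminium uprights, 156 mm high, outer faces at y = +-91.5 mm.
- stand_a_line (a point): Middle of stand_a's hinge line, 135 mm above the worktop. At both ends (y = +-60 to 69 mm) a steel saddle open to the top holds the barrel: a U 16 mm wide, with a steep lead-in about 25 mm wide at the top, 17 mm above the line.
- stand_a_hole (a point): Pin hole (11 mm wide) of stand_a, at the inner face of its -y steel end plate. End plates stand outside the saddles, inner faces at y = +-72.5 mm (2.5 mm play at each end of the barrel), 8 mm thick, flared outwards at the top, up to 22 mm above the hinge line. Only the -y plate has a hole. Over 60 N is wrenching.
- stand_b: The stand that holds three tubes and lacks the guard; fixed, built like stand_a with the same axes, hole at its -y end too. But its steel saddles and end plates (one set, hole included), clamped in slots of the uprights, are set higher than on stand_a by 0 to 22 mm, an amount that is not measured.
- stand_b_line (a point): Where stand_b's hinge line would be at its lowest setting, 135 mm above the worktop; fixed to the stand, not to the saddles. A seated barrel's axis really lies 0 to 22 mm above this point: find the seat by feel. The pin enters its hole only near the seat (1.5 mm); let go higher, it may catch on the plate. Pressing above 30 N is forcing it.
- vial0_mid (a point): Middle of a capped tube, 28 mm thick, 108 mm high (cap 34 mm), half-way up, standing in the rack of stand_b, 62 mm behind its hinge line and 46 mm to its +y side; its top is 120 mm above the worktop.
- vial1_mid (a point): The same for the middle tube, at y = 0 of stand_b.
- vial2_mid (a point): The same for the tube at y = -46 mm of stand_b.
- case_mid (a point): Bystander: white round screw-top case with a black cap, 37 mm thick, 58 mm high; its centre.
- tin_mid (a point): Bystander: flat blue box 42 x 60 x 19 mm; its centre.
- cup_mid (a point): Bystander: clear plastic beaker, 55 mm wide, 70 mm high; its centre.
Not all that is in view belongs to the job. Of the things that look like the part that bears vial1_mid, the larger one is meant.

How it is judged:
On the way:
1. the guard is lifted clear of the empty stand (z of guard_hinge in the frame of stand_a above 0.175 m and contact force between guard and stand_a below 0.2 N), for 0.2 s.
At the end, for the whole second after the job is handed in: Guard in both saddles of the stand with the tubes: barrel within 3 mm across, 4 mm along, 132.5 to 159.5 mm high, 0.03 rad in line; pin out (under 2 mm drawn), tip 3.5 mm or more into the plate; at rest, plumb within 0.12 rad; tubes upright (0.15 rad) within 15 mm of their places (x of guard_hinge in the frame of stand_b between -0.003 and 0.003 m and y of guard_hinge in the frame of stand_b between -0.004 and 0.004 m and z of guard_hinge in the frame of stand_b between 0.1325 and 0.1595 m and z of pin_tip in the frame of stand_b between 0.1325 and 0.1595 m and y of pin_tip in the frame of stand_b below -0.076 m and value of joint guard_pin below 0.002 m and angle between the y axis of guard_hinge and the y axis of stand_b, either way round below 0.03 rad and angle between guard_hinge's own z axis and vertical below 0.12 rad and linear speed of guard below 0.03 m/s and distance of each of vial0_mid, vial1_mid, vial2_mid from where it was at the start of the episode below 0.015 m and angle between each of vial0_mid, vial1_mid, vial2_mid's own z axis and vertical below 0.15 rad); the robot touches nothing.
It fails at once if the guard is forced down: it presses on the stand with the tubes with more than 30 N (contact force between guard and stand_b above 30 N).
It fails at once if the guard is wrenched: it presses on the empty stand with more than 60 N (contact force between guard and stand_a above 60 N).
It fails at once if a tube is knocked out of its place (moved more than 30 mm) (distance of any of vial0_mid, vial1_mid, vial2_mid from where it was at the start of the episode above 0.03 m).
It fails at once if the case, the flat box or the beaker is disturbed (moved more than 20 mm) (distance of any of case_mid, tin_mid, cup_mid from where it was at the start of the episode above 0.02 m).
It also fails if it takes over 48 s, if anything falls off the work surface, if the arm or the gripper's body presses on something with over 40 N, if the wrist force passes 120 N, or if a joint passes its speed limit or range.

## Working session

There is one attempt and no reset: what is moved stays moved. The work goes in short steps, each a Python script; the robot and the scene stay as the last script left them, time stands still between calls to the robot, and variables do not carry over. Pictures are saved under pics/ and viewed, at most 10 in all, crops included, and the job is handed in when it is done.

```bash
ls; mkdir -p pics; python3 - <<'E'
from bench import *
import cv2,numpy as np,pickle
s=state();print(s)
for n in ["scene","top"]:
    d=get_image(n);cv2.imwrite(f"pics/{n}0.png",d["frame"]);pickle.dump(d,open(f"{n}0.pkl","wb"));print(d["camera_matrix"],d["view"], [k for k in d])
E
```

```text
pics
{'time': 0.0, 'joint_pos': array([ 1.10528611e+00,  9.18248390e-02,  1.23186973e+00, -4.65891824e-05,
        1.81981931e+00, -5.67132965e-02]), 'dq': array([-0.00024372,  0.00158045, -0.00070092, -0.00098119,  0.00090463,
        0.00051343]), 'joint_torque': array([ 1.03416434e-03, -4.46465528e+01, -4.06441319e+01,  6.98813866e-02,
        2.97232973e-02, -1.73336530e-04]), 'ee_pos': array([0.23839649, 0.55029096, 0.22953637]), 'ee_rot': array([-2.26170767e-04,  2.02983685e-01,  9.79181648e-01, -9.33881317e-04]), 'ft_force': array([ 0.27877781, -0.52979528, -0.06479552]), 'moment': array([-0.01391411, -0.02272659,  0.00358862]), 'finger_force': 0.0, 'finger_gap': 0.08759106855739683}
[[362.26407811   0.         321.9236557 ]
 [  0.         362.26407811 202.28675206]
 [  0.           0.           1.        ]] [[-0.82788322 -0.56089203  0.00308307  0.37508134]
 [ 0.41417263 -0.60759851  0.67770575 -0.33026852]
 [-0.37824648  0.56233814  0.73532674 -1.00854666]
 [ 0.          0.          0.          1.        ]] ['frame', 'depth', 'camera_matrix', 'view']
[[479.1218481    0.         322.52675796]
 [  0.         479.1218481  199.62493158]
 [  0.           0.           1.        ]] [[ 0.01055277 -0.99974462  0.01998336 -0.05720339]
 [ 0.99504869  0.01247412  0.09860271 -0.51861513]
 [-0.0988268   0.01884388  0.99492621 -1.65068002]
 [ 0.          0.          0.          1.        ]] ['frame', 'depth', 'camera_matrix', 'view']
```

View pics/scene0.png

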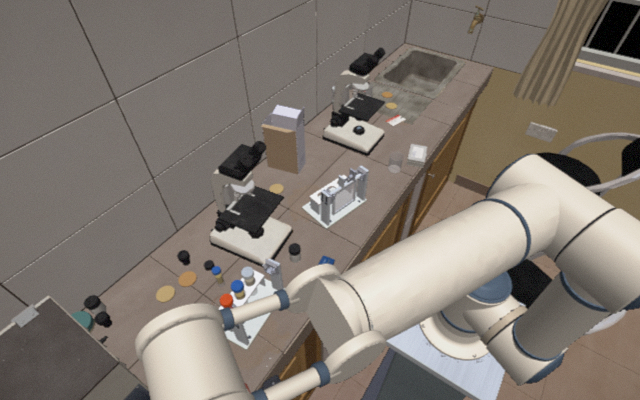

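View pics/top0.png

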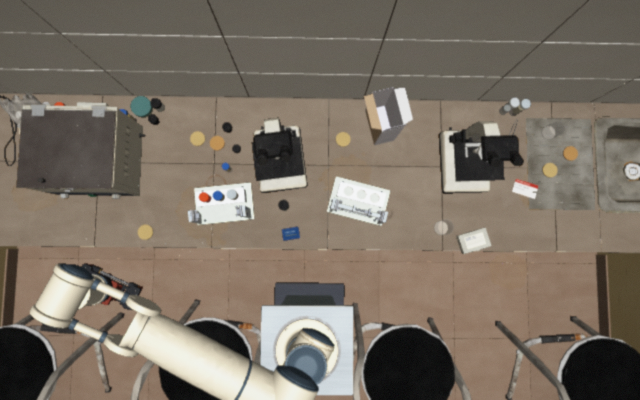

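The top view shows stand B with its tubes near (223,203), stand A near (359,200), the case at (283,205), the tin at (291,234) and the beaker at (442,228). I'll enlarge both stands.

```bash
cat > h.py <<'E'
import numpy as np,cv2,pickle
def ray_plane(d,u,v,z):
    K,V=d["camera_matrix"],np.array(d["view"]); R,t=V[:3,:3],V[:3,3]
    r=R.T@np.array([(u-K[0,2])/K[0,0],-(v-K[1,2])/K[1,1],-1]); c=-R.T@t
    return c+r*(z-c[2])/r[2]
def proj(d,p):
    K,V=d["camera_matrix"],np.array(d["view"]); q=V[:3,:3]@np.array(p)+V[:3,3]
    return np.array([K[0,0]*q[0]/-q[2]+K[0,2],K[1,1]*-q[1]/-q[2]+K[1,2]])
def cloud(d):
    K,V=d["camera_matrix"],np.array(d["view"]); Z=d["depth"]; v,u=np.mgrid[:Z.shape[0],:Z.shape[1]]
    q=np.stack([(u-K[0,2])/K[0,0]*Z,-(v-K[1,2])/K[1,1]*Z,-Z],-1)
    w=(q-V[:3,3])@V[:3,:3]; w[Z==0]=np.nan
    return w
E
python3 - <<'E'
from h import *
d=pickle.load(open("top0.pkl","rb"))
f=d["frame"]
a=cv2.resize(f[170:235,320:400],None,fx=8,fy=8,interpolation=cv2.INTER_CUBIC)
b=cv2.resize(f[170:235,180:260],None,fx=8,fy=8,interpolation=cv2.INTER_CUBIC)
a=cv2.resize(a,(560,455));b=cv2.resize(b,(560,455))
cv2.imwrite("pics/ab.png",np.vstack([a,b])[:, :]) if 0 else cv2.imwrite("pics/ab.png",cv2.resize(np.hstack([a,b]),(800,325)))
w=cloud(d)
for n,(u0,u1,v0,v1) in dict(A=(320,400,170,235),B=(180,260,170,235)).items():
    p=w[v0:v1,u0:u1].reshape(-1,3);c=f[v0:v1,u0:u1].reshape(-1,3)
    hist=np.histogram(p[:,2],bins=np.arange(-.01,.25,.01));print(n,hist[0])
    m=(p[:,2]>.006)
    print(cv2.minAreaRect(p[m][:,:2].astype(np.float32)))
    hi=p[(p[:,2]>.135)];print(len(hi),hi.mean(0) if len(hi) else'');print(np.round(hi[:: max(1,len(hi)//25)],3))
E
```

```text
A [1088 2107  892   76   17   18    9  195  320   16    1    3    1   17
   68  110  124   58    7   27    0    0    0    0    0]
((0.5151938199996948, -0.18361105024814606), (0.22817622125148773, 0.2819153666496277), 0.6303526759147644)
374 [ 0.47430623 -0.16960097  0.15350886]
[[ 0.512 -0.082  0.16 ]
 [ 0.506 -0.095  0.156]
 [ 0.498 -0.079  0.162]
 [ 0.493 -0.08   0.153]
 [ 0.489 -0.076  0.159]
 [ 0.492 -0.126  0.136]
 [ 0.488 -0.109  0.141]
 [ 0.483 -0.076  0.158]
 [ 0.485 -0.129  0.143]
 [ 0.48  -0.093  0.152]
 [ 0.478 -0.145  0.181]
 [ 0.478 -0.129  0.137]
 [ 0.479 -0.178  0.143]
 [ 0.473 -0.169  0.165]
 [ 0.47  -0.143  0.169]
 [ 0.471 -0.192  0.166]
 [ 0.469 -0.168  0.141]
 [ 0.47  -0.217  0.139]
 [ 0.466 -0.185  0.138]
 [ 0.466 -0.23   0.141]
 [ 0.463 -0.211  0.142]
 [ 0.462 -0.257  0.156]
 [ 0.46  -0.236  0.144]
 [ 0.457 -0.237  0.141]
 [ 0.452 -0.247  0.158]
 [ 0.446 -0.225  0.156]
 [ 0.443 -0.247  0.159]]
B [1088 2008  904   75   17   17   17  177  256   24   11   10  105  151
   40   40   88   93   42    0    0    0    0    0    0]
((0.5090481042861938, 0.3039107918739319), (0.2267008125782013, 0.29825741052627563), 0.6450805068016052)
293 [0.48072129 0.26703774 0.15764028]
[[0.598 0.169 0.171]
 [0.592 0.166 0.167]
 [0.585 0.159 0.169]
 [0.579 0.156 0.169]
 [0.568 0.162 0.174]
 [0.486 0.206 0.159]
 [0.482 0.203 0.161]
 [0.479 0.205 0.163]
 [0.476 0.21  0.152]
 [0.473 0.206 0.16 ]
 [0.471 0.229 0.136]
 [0.464 0.372 0.168]
 [0.466 0.218 0.16 ]
 [0.461 0.367 0.165]
 [0.463 0.21  0.154]
 [0.458 0.365 0.158]
 [0.46  0.21  0.151]
 [0.455 0.364 0.16 ]
 [0.456 0.21  0.172]
 [0.451 0.366 0.168]
 [0.454 0.221 0.141]
 [0.448 0.368 0.169]
 [0.452 0.205 0.135]
 [0.447 0.357 0.136]
 [0.442 0.354 0.16 ]
 [0.439 0.351 0.159]
 [0.432 0.377 0.156]]
```

View pics/ab.png

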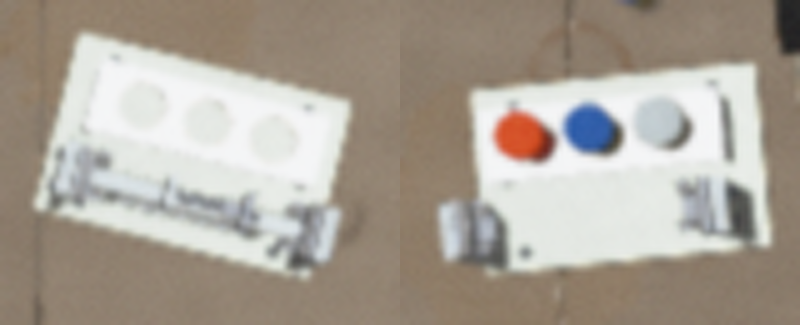

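```bash
cat >> h.py <<'E'
from scipy.spatial.transform import Rotation as Rn
def quat(yaw,flip=False):
    "tool down, tool y along stand y (or opposite)"
    s=-1 if flip else 1
    y=s*np.array([-np.sin(yaw),np.cos(yaw),0]); z=np.array([0,0,-1.]); x=np.cross(y,z)
    q=Rn.from_matrix(np.stack([x,y,z],1)).as_quat(); return np.array([q[3],q[0],q[1],q[2]])
def pt(o,yaw,p):
    c,s=np.cos(yaw),np.sin(yaw); return np.array([o[0]+c*p[0]-s*p[1],o[1]+s*p[0]+c*p[1],p[2]])
def fit(W):
    "W: xy of base corners (+x+y),(+x-y),(-x-y),(-x+y) -> origin,yaw"
    M=np.array([[.11,.1],[.11,-.1],[-.02,-.1],[-.02,.1]]);W=np.array(W)[:,:2]
    a,b=M-M.mean(0),W-W.mean(0); yaw=np.arctan2((a[:,0]*b[:,1]-a[:,1]*b[:,0]).sum(),(a*b).sum())
    R=np.array([[np.cos(yaw),-np.sin(yaw)],[np.sin(yaw),np.cos(yaw)]]); o=W.mean(0)-R@M.mean(0)
    return o,yaw,np.linalg.norm(W-(M@R.T+o),axis=1)
E
python3 - <<'E'
from h import *
from bench import *
d=pickle.load(open("top0.pkl","rb"))
A=[(82,35),(350,100),(308,278),(35,208)];B=[(472,92),(753,65),(770,245),(490,272)]
a=fit([ray_plane(d,320+x/5-.4,170+y/5-.4,.012) for x,y in A]);b=fit([ray_plane(d,180+(x-400)/5-.4,170+y/5-.4,.012) for x,y in B])
print(a,b)
for o,yaw,_ in (a,b):
  for f in (0,1):
    print(inverse_kinematics(pt(o,yaw,[0,0,.34]),quat(yaw,f)),inverse_kinematics(pt(o,yaw,[0,0,.158]),quat(yaw,f)))
E
```

```text
(array([ 0.47509586, -0.16763912]), np.float64(-0.23643788489981452), array([0.0030782 , 0.00174821, 0.00131844, 0.0009505 ])) (array([0.45887834, 0.2897483 ]), np.float64(0.11445967901957169), array([0.0007297 , 0.00237315, 0.0014119 , 0.00334786]))
[-4.06752263e-01 -1.15291760e-01  1.23912748e+00 -4.44089210e-16
  2.01775693e+00 -1.74111070e+00] [-4.06752263e-01 -1.71633488e-01  1.61472488e+00 -4.44089210e-16
  1.69850126e+00 -1.74111070e+00]
[-4.06752263e-01 -1.15291760e-01  1.23912748e+00 -4.44089210e-16
  2.01775693e+00  1.40048195e+00] [-4.06752263e-01 -1.71633488e-01  1.61472488e+00 -4.44089210e-16
  1.69850126e+00  1.40048195e+00]
[ 5.00517073e-01 -1.22629044e-02  1.14057884e+00 -4.44089210e-16
  2.01327671e+00 -1.18473893e+00] [ 5.00517073e-01 -6.56229279e-02  1.51696710e+00 -4.44089210e-16
  1.69024848e+00 -1.18473893e+00]
[ 5.00517073e-01 -1.22629044e-02  1.14057884e+00 -4.44089210e-16
  2.01327671e+00  1.95685372e+00] [ 5.00517073e-01 -6.56229279e-02  1.51696710e+00 -4.44089210e-16
  1.69024848e+00  1.95685372e+00]
```

```bash
python3 - <<'E'
from h import *
from bench import *
B=([.4589,.2897],.1145);A=([.4751,-.1676],-.2364)
for n,(o,y) in dict(B=B,A=A).items():
    move_to(pt(o,y,[0,0,.38]),quat(y)); hold(.2)
    d=get_image("wrist");cv2.imwrite(f"pics/w{n}.png",d["frame"]);pickle.dump(d,open(f"w{n}.pkl","wb"))
    s=state();V=d["view"];print(n,s["time"],s["ee_pos"],-V[:3,:3].T@V[:3,3],V[2,:3], s["ft_force"])
d=get_image("top");pickle.dump(d,open("top1.pkl","wb"))
E
```

```text
B 1.7417 [0.45854099 0.29031213 0.37954072] [0.37748461 0.28088722 0.53410976] [-0.29351719 -0.03423766  0.95534048] [-0.34292582 -0.32774807 -0.03428137]
A 3.6667 [ 0.475375   -0.16697957  0.37999574] [ 0.39594222 -0.14801905  0.53461154] [-0.2881893   0.06845038  0.9551238 ] [ 0.00659396 -0.4088234   0.5074204 ]
```

View pics/wB.png

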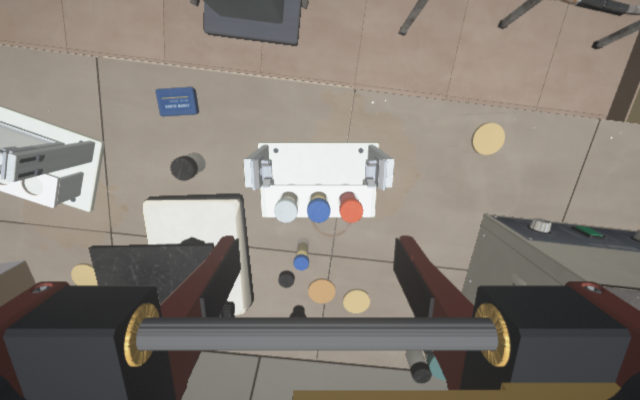

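View pics/wA.png

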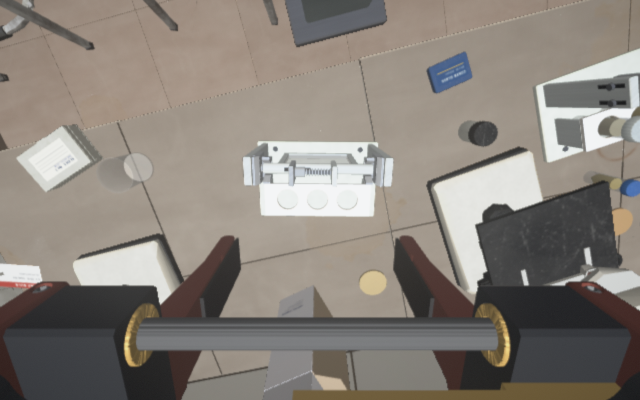

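Both stands are well centred: B has its base at about x 257–380, y 143–217 and A at about x 257–378, y 142–217. The guard's tabs on A are near (292,175) and (334,173). I'll enlarge both.

```bash
python3 - <<'E'
from h import *
r=[]
for n in "AB":
    f=pickle.load(open(f"w{n}.pkl","rb"))["frame"]
    c=cv2.resize(f[135:227,238:398],None,fx=5,fy=5,interpolation=cv2.INTER_CUBIC)[:,:]
    r.append(c[:300] if 0 else cv2.resize(f[135:225,238:398],(800,450),interpolation=cv2.INTER_CUBIC)); cv2.imwrite(f"pics/c{n}.png",r[-1])
E
```

```text
(no output)
```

View pics/cA.png

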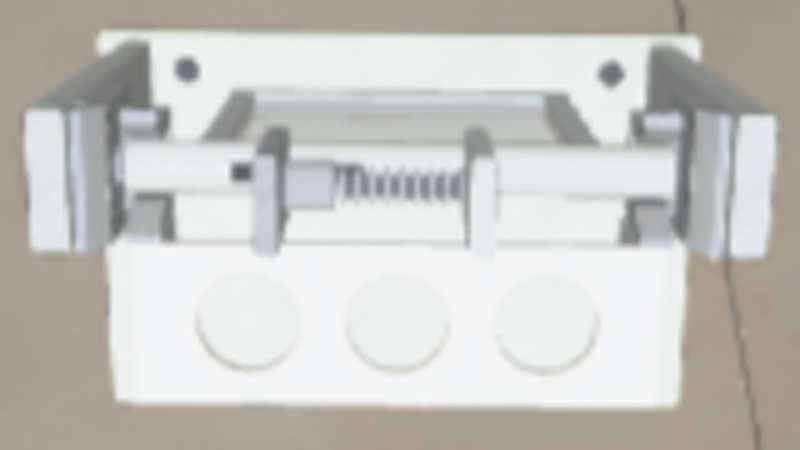

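View pics/cB.png

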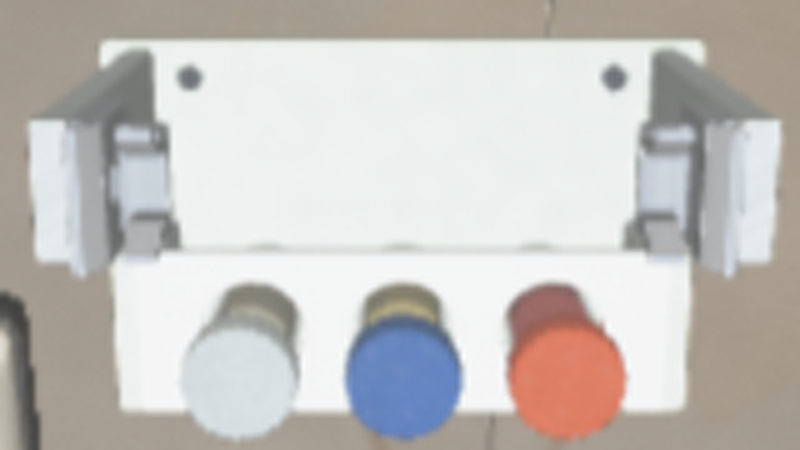

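```bash
cat > fitab.py <<'E'
from h import *
z=[.012,.012,.012,.012,.156,.156,.156,.156,.07,.07]
PA=[(98,32),(701,37),(187,69),(611,74),(25,108),(32,250),(776,116),(770,256),(117,403),(679,408)]
PB=[(101,41),(705,42),(190,77),(614,77),(30,122),(36,262),(781,122),(773,262),(121,411),(686,412)]
dA,dB=[pickle.load(open(f"w{n}.pkl","rb")) for n in "AB"]
px=lambda p:(238+(p[0]+.5)/5-.5,135+(p[1]+.5)/5-.5)
WA=np.array([ray_plane(dA,*px(p),h)[:2] for p,h in zip(PA,z)]);WB=np.array([ray_plane(dB,*px(p),h)[:2] for p,h in zip(PB,z)])
a,b=WA-WA.mean(0),WB-WB.mean(0); dy=np.arctan2((a[:,0]*b[:,1]-a[:,1]*b[:,0]).sum(),(a*b).sum())
R=np.array([[np.cos(dy),-np.sin(dy)],[np.sin(dy),np.cos(dy)]]); t=WB.mean(0)-R@WA.mean(0)
if __name__=="__main__":
    print("dyaw",dy,"t",t,"res",np.round((WB-(WA@R.T+t))*1e3,1))
    for W in (WA,WB):
        e=W[[0,2,4,5,8]]-W[[1,3,6,7,9]]  # -y to +y pairs
        yaw=[np.arctan2(-(v[0])*-1,-v[1]) for v in e]; print("len",np.linalg.norm(e,axis=1),"yaws",yaw)
    l,r=[ray_plane(dA,*px(p),.135)[:2] for p in [(125,165),(675,171)]]
    print("barrel",l,r,np.arctan2((l-r)[0],-(l-r)[1]),"mid",(l+r)/2)
    nm=(WA[0]+WA[1])/2; um=WA[4:8].mean(0); print("near edge mid",nm,"upr",um)
    tm,tf=[ray_plane(dA,*px(p),.182)[:2] for p in [(270,190),(482,190)]];print("tabs",tm,tf)
    for n,d in (("A",dA),("B",dB)):
        w=cloud(d)
        for nm,(u0,u1,v0,v1) in dict(L=(238,275,150,192),R=(365,398,150,192)).items():
            zz=w[v0:v1,u0:u1,2].ravel();zz=zz[zz>.13];h=np.histogram(zz,bins=np.arange(.13,.20,.004));print(n,nm,h[0])
E
python3 fitab.py
```

```text
dyaw 0.3588191534160964 t [-0.04352823  0.28083269] res [[-0.   0. ]
 [ 0.2  0.4]
 [-0.1 -0.1]
 [-0.6 -0.1]
 [ 0.5  0.3]
 [ 0.2 -0.2]
 [ 0.1  0.3]
 [ 0.2 -0.4]
 [-0.3 -0.6]
 [-0.3  0.3]]
len [0.19811373 0.14027546 0.18137516 0.18310934 0.17633464] yaws [np.float64(-0.24370961603897845), np.float64(-0.24726880127977308), np.float64(-0.24623243951409357), np.float64(-0.24398858035879814), np.float64(-0.2451323853381808)]
len [0.19848552 0.14025972 0.18144218 0.18289448 0.1772413 ] yaws [np.float64(0.1135216001988651), np.float64(0.11515489532161534), np.float64(0.1151466829701155), np.float64(0.11512021671267349), np.float64(0.11320792309092631)]
barrel [ 0.45674799 -0.233853  ] [ 0.49134219 -0.09644222] -0.24663210536612099 mid [ 0.47404509 -0.16514761]
near edge mid [ 0.45477333 -0.16024604] upr [ 0.47372275 -0.16493125]
tabs [ 0.46287724 -0.1932134 ] [ 0.4741724  -0.14615684]
A L [ 42  30 131  78  68 144 341  10   0   0   0   0   0   0   0   0   0]
A R [ 36  26  96  68  71 133 339  18   0   0   0   0   0   0   0   0   0]
B L [  9  38 133  37  28  44 242  99 113 102   0   0   0   0   0   0   0]
B R [ 11  29 139  31  45  40 245  98 110 106   0   0   0   0   0   0   0]
```

```bash
python3 - <<'E'
from h import *
from bench import *
o=[.4741,-.1650];y=-.2452
def rep(n):
    s=state();print(n,round(s["time"],2),s["ee_pos"].round(4),"f",s["ft_force"].round(1),"m",s["moment"].round(2),"gap",round(s["finger_gap"],4),round(s["finger_force"],1))
move_to(pt(o,y,[0,0,.25]),quat(y)); rep("pre")
move_l(pt(o,y,[0,0,.160]),speed=.1); rep("down")
close(); hold(.3); rep("closed")
E
```

```text
pre 4.3 [ 0.4742 -0.165   0.2512] f [-0.9  0.   0.7] m [-0.01  0.01 -0.  ] gap 0.088 0.0
down 5.35 [ 0.4745 -0.1652  0.161 ] f [0.7 0.  0.4] m [ 0.07 -0.02  0.06] gap 0.0879 0.0
closed 6.4 [ 0.4743 -0.1648  0.1604] f [0.3 2.7 4.8] m [ 0.04 -0.03 -0.03] gap 0.044 30.0
```

```bash
python3 - <<'E'
from h import *
from bench import *
d=pickle.load(open("top1.pkl","rb"));w=cloud(d).reshape(-1,3)
m=(w[:,2]>.12)&(w[:,1]>-.03)&(w[:,1]<.17)&(w[:,0]<.7)&(w[:,0]>.3)
print("obst",m.sum(),w[m].min(0) if m.any() else "", np.percentile(w[m][:,2],99) if m.any() else "")
o=[.4741,-.1650];y=-.2452
def rep(n):
    s=state();print(n,round(s["time"],2),s["ee_pos"].round(4),"f",s["ft_force"].round(1),"m",s["moment"].round(2),"gap",round(s["finger_gap"],4),round(s["finger_force"],1))
move_l(pt(o,y,[0,0,.175]),speed=.04); rep("up")
move_l(pt(o,y,[0,0,.35]),speed=.15); hold(.3); rep("high")
d=get_image("wrist");cv2.imwrite("pics/held.png",d["frame"][60:400]);pickle.dump(d,open("held.pkl","wb"))
E
```

```text
obst 2153 [0.565465   0.01179636 0.15695096] 0.396541244934894
up 6.92 [ 0.474  -0.1651  0.1747] f [ 0.2 -0.7 -2.7] m [-0.01 -0.01  0.04] gap 0.0435 30.0
high 8.54 [ 0.474  -0.1649  0.3496] f [-0.4  0.1 -2.8] m [ 0.02 -0.01  0.02] gap 0.0435 30.0
```

View pics/held.png

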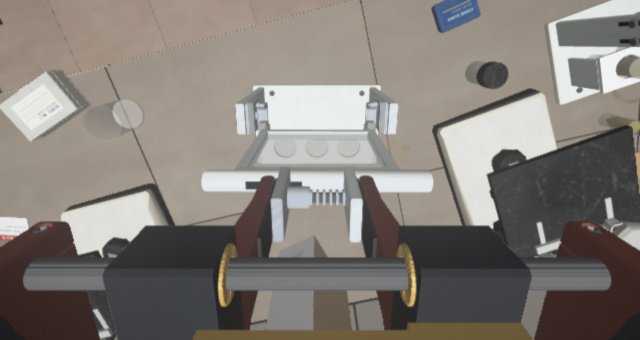

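The guard hangs straight in the fingers with its barrel level (ends at about (202,181) and (432,181)). Next I'll carry it to B and feel for the seat.

```bash
python3 - <<'E'
from h import *
from bench import *
import fitab
xy=fitab.R@np.array([.4741,-.1650])+fitab.t; yb=-.2452+fitab.dy; print(xy,yb)
def rep(n):
    s=state();print(n,round(s["time"],2),s["ee_pos"].round(4),"f",s["ft_force"].round(1),"m",s["moment"].round(2),"gap",round(s["finger_gap"],4));return s
move_l([*xy,.35],speed=.15,orientation=quat(yb)); hold(.3); rep("overB")
d=get_image("wrist");pickle.dump(d,open("overB.pkl","wb"))
move_l([*xy,.210],speed=.1); hold(.3); s=rep("210"); f0=s["ft_force"]
z=.208
while z>.158:
    move_l([*xy,z],speed=.02); hold(.08); s=rep(""); f=s["ft_force"]-f0
    if f[2]>3 or np.hypot(f[0],f[1])>4: break
    z-=.002 if z>.187 else .001
E
```

```text
[0.45832022 0.29283033] 0.11361915341609638
overB 12.09 [0.4583 0.2928 0.35  ] f [ 0.4  0.1 -2.4] m [ 0.07 -0.02 -0.01] gap 0.0439
210 13.99 [0.4584 0.2928 0.2102] f [ 0.3 -0.4 -1.7] m [0.06 0.01 0.01] gap 0.0435
 14.32 [0.4583 0.2928 0.2079] f [ 0.2 -0.3 -3.4] m [0.02 0.03 0.03] gap 0.0432
 14.66 [0.4583 0.2928 0.2059] f [-0.2  0.  -2.7] m [ 0.07 -0.02 -0.01] gap 0.0435
 14.99 [0.4583 0.2928 0.204 ] f [ 0.9  0.1 -1.9] m [ 0.03 -0.05 -0.  ] gap 0.0438
 15.32 [0.4583 0.2928 0.2019] f [ 0.4  0.8 -2.9] m [ 0.07  0.01 -0.02] gap 0.0433
 15.66 [0.4583 0.2928 0.1999] f [-0.2  0.  -2.6] m [ 0.08  0.01 -0.02] gap 0.0439
 15.99 [0.4583 0.2928 0.1979] f [-0.1 -1.1 -2.8] m [ 0.08 -0.01 -0.02] gap 0.0434
 16.32 [0.4583 0.2928 0.1959] f [ 0.4  0.1 -3.5] m [ 0.04  0.03 -0.  ] gap 0.0437
 16.66 [0.4583 0.2928 0.1939] f [-0.2  0.7 -1.9] m [ 0.08  0.02 -0.  ] gap 0.0435
 16.99 [0.4583 0.2928 0.192 ] f [ 0.6 -1.1 -2.5] m [ 0.02  0.02 -0.01] gap 0.0434
 17.32 [0.4583 0.2928 0.1899] f [ 0.5  0.3 -2.7] m [ 0.04 -0.02  0.01] gap 0.0432
 17.66 [0.4583 0.2928 0.188 ] f [-0.2  0.6 -3.4] m [ 0.   -0.03 -0.  ]
[... 699 characters left out ...]
 [ 0.2  0.6 -2.7] m [ 0.01 -0.01 -0.  ] gap 0.0438
 20.99 [0.4583 0.2928 0.177 ] f [ 0.6 -1.  -2.2] m [ 0.08  0.05 -0.03] gap 0.0437
 21.32 [0.4583 0.2928 0.176 ] f [ 0.1 -0.4 -4.1] m [0.04 0.07 0.1 ] gap 0.0436
 21.66 [0.4583 0.2928 0.175 ] f [-0.2  0.2 -2.6] m [ 0.01  0.04 -0.04] gap 0.0437
 21.99 [0.4583 0.2928 0.174 ] f [ 0.3  0.2 -3.3] m [ 0.06 -0.01 -0.02] gap 0.0436
 22.32 [0.4583 0.2928 0.173 ] f [-0.9 -0.5 -2.7] m [0.06 0.02 0.05] gap 0.0433
 22.66 [0.4583 0.2928 0.172 ] f [ 0.4  0.3 -2.2] m [ 0.08 -0.05  0.02] gap 0.0436
 22.99 [0.4584 0.2929 0.1713] f [-0.6  0.4 -1.2] m [-0.05 -0.05  0.02] gap 0.0435
 23.32 [0.4585 0.2929 0.1709] f [-0.9  0.   4.8] m [-0.41  0.32 -0.03] gap 0.0436
```

```bash
python3 - <<'E'
from h import *
from bench import *
def rep(n):
    s=state();print(n,round(s["time"],2),s["ee_pos"].round(4),"f",s["ft_force"].round(1),"m",s["moment"].round(2),"gap",round(s["finger_gap"],4));return s
xy=[.45832,.29283]
s=rep("0")
if s["ft_force"][2]<7: move_l([*xy,.1700],speed=.01); hold(.2); rep("press")
gripper_open(); hold(.5); rep("open")
d=get_image("wrist");pickle.dump(d,open("rel.pkl","wb"))
move_l([*xy,.25],speed=.1); move_l([*xy,.38],speed=.2);hold(.5); rep("up")
d=get_image("wrist");pickle.dump(d,open("fin.pkl","wb"))
cv2.imwrite("pics/fin.png",cv2.resize(d["frame"][135:225,238:398],(800,450),interpolation=cv2.INTER_CUBIC))
E
```

```text
0 23.32 [0.4585 0.2929 0.1709] f [-0.9  0.   4.8] m [-0.41  0.32 -0.03] gap 0.0436
press 23.77 [0.4585 0.293  0.1709] f [-2.2  0.1  5. ] m [-0.44  0.24 -0.04] gap 0.0437
open 25.11 [0.4583 0.2928 0.17  ] f [-0.5  0.9 -0.2] m [ 0.03 -0.01  0.04] gap 0.0876
up 27.41 [0.4583 0.2928 0.3799] f [-1.1 -0.1 -0.2] m [ 0.1  -0.02  0.01] gap 0.0879
```

View pics/fin.png

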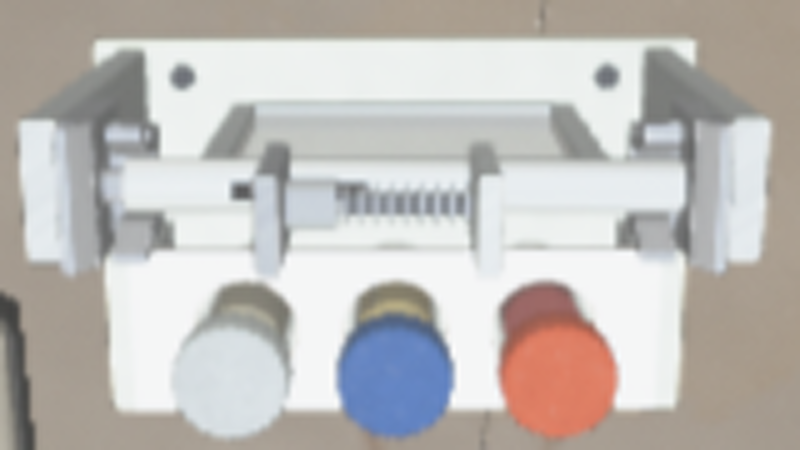

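The guard sits between the plates with its tabs spread again (crop (270,205) and (487,205)). The pin shows at the left end near (112,185), and the tubes are in place. I'll check level and pin extension numerically.

```bash
python3 - <<'E'
from h import *
import fitab
xyA=np.array([.4741,-.1650]);xyB=fitab.R@xyA+fitab.t
for n,o,y in (("wA",xyA,-.2452),("fin",xyB,.1136)):
    d=pickle.load(open(n+".pkl","rb"));w=cloud(d)[135:225,238:398].reshape(-1,3);w=w[~np.isnan(w[:,0])]
    c,s=np.cos(y),np.sin(y);l=np.c_[(w[:,:2]-o)@np.array([[c,-s],[s,c]]),w[:,2]]
    print(n)
    for a,b in [(-.058,-.045),(-.045,-.035),(.027,.04),(.04,.058)]:
        m=(l[:,1]>a)&(l[:,1]<b)&(abs(l[:,0])<.006)&(l[:,2]>.12);p=l[m];print(" barrel",a,len(p),"top z",np.percentile(p[:,2],90).round(4),"x",p[:,0].mean().round(4))
    dz={"wA":.047,"fin":.058}[n];m=(l[:,2]>.135+dz-.006);t=l[m];t=t[abs(t[:,1])<.05]
    L,Rr=t[t[:,1]<-.005],t[t[:,1]>.005];print(" tabs top z",L[:,2].max(),Rr[:,2].max(),"y",np.median(L[:,1]),np.median(Rr[:,1]),"x",L[:,0].mean(),Rr[:,0].mean(),len(L),len(Rr))
    m=(l[:,2]>.03)&(l[:,2]<.11)&(abs(l[:,1])<.05)&(l[:,0]<.02)&(l[:,0]>-.03);p=l[m];
    if len(p)>20: k=np.polyfit(p[:,2],p[:,0],1);print(" panel x(z)",k,len(p))
    # bright-edge profile across tabs (rows near tab middle)
    g=cv2.cvtColor(d["frame"],cv2.COLOR_BGR2GRAY)
    r=135+(200 if n=="wA" else 218)//5
    for rr in (r+8,r+9): print(rr,g[rr,286:340])
E
```

```text
wA
 barrel -0.058 93 top z 0.1427 x -0.0009
 barrel -0.045 45 top z 0.1432 x -0.0007
 barrel 0.027 93 top z 0.1428 x -0.0004
 barrel 0.04 126 top z 0.1429 x -0.0007
 tabs top z 0.18475951414018538 0.18374054367266385 y -0.03092775855972024 0.018335204258372914 x -0.0014360270827203491 -0.001087137644564314 118 106
 panel x(z) [ 0.01126202 -0.00354638] 648
183 [216 214 194 201 205 205 200 169 186 209 214 213 212 213 213 214 214 214
 214 213 214 214 215 215 215 214 214 214 213 214 214 214 215 219 221 221
 221 220 218 217 218 218 218 218 214 173 228 234 234 234 233 223 220 219]
184 [239 238 217 204 205 205 200 180 231 237 238 238 237 238 237 238 238 238
 238 238 238 238 238 238 238 238 238 238 238 238 238 238 238 239 239 239
 239 239 232 229 229 230 229 229 227 203 230 235 234 234 234 231 230 230]
fin
 barrel -0.058 105 top z 0.1531 x -0.0007
 barrel -0.045 66 top z 0.1534 x -0.0007
 barrel 0.027 95 top z 0.1533 x -0.0006
 barrel 0.04 138 top z 0.153 x -0.0005
 tabs top z 0.19419651596154486 0.19460317529910787 y -0.02868000776419959 0.020572303341833985 x -0.001210762322557554 -0.0009646042849878576 115 122
 panel x(z) [ 0.0165904  -0.00371707] 664
186 [244 243 225 210 208 208 208 204 173 235 243 244 244 244 244 244 244 244
 244 244 244 244 244 244 244 244 244 244 244 244 244 244 244 244 244 244
 244 244 244 244 244 244 244 244 244 244 225 214 231 235 235 234 232 244]
187 [246 245 230 212 208 208 208 203 189 242 245 246 246 246 246 246 246 246
 246 246 246 246 246 246 246 246 246 246 246 246 246 246 246 246 246 246
 246 246 246 246 246 246 246 246 246 245 236 219 231 235 235 233 232 244]
```

```bash
python3 -c "
from bench import *
print(job_done(),state()['time'])"
```

```text
the job is handed in; nothing more can be done
the job is handed in; nothing more can be done
```

The guard now hangs level and plumb in stand B's saddles, about 10 mm above the lowest setting. Its pin is fully out and the tubes are in place; I handed the job in at about 27.5 s, and no verdict came back.

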